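# Gauge a tin with the bench caliper and lock the reading

## Robot

A 6-joint arm with a two-finger parallel gripper is mounted at the origin on the work surface. World frame = base frame: x ahead of the robot, y to its left, z up, the work surface at z = 0. Lengths are in mm, angles in rad, forces in N, time in s.
With the tool pointing down it reaches from about 350 to 775 mm from the base axis. Payload 7.3 kg.
Tool frame: the origin (TCP) lies at the very end of the fingers, on their centre line; the grasp point (between the pads) lies 19 mm behind it; x points along the fingers, y is the direction in which the jaws open and shut, and the axes are right-handed (so a half turn about x gives the same grasp; the last joint's range is limited). The gripper opens to 92 mm and grips with 3 to 60 N. Pads are 19 mm wide; open, the fingers measure 130 mm over their backs; the gripper's body (75 mm by 190 mm) begins 47 mm behind the grasp point.
Start: joints at [-1.306, 0.342, 1.524, -0, 1.275, -0.146], TCP at [209.679, -481.331, 226.741] pointing down, gripper open.
Joint ranges: [-2.53, 2.53], [-0.77, 2.02], [0.04, 2.7], [-1, 4.14], [0.28, 2.66], [-3.11, 3.11]. Speed limits (rad/s): [2.57, 2.57, 3.14, 3.14, 3.14, 3.14].

## Interface

Orientations are given as [roll, pitch, yaw] about the fixed x, y, z axes, in that order (R = Rz(yaw) Ry(pitch) Rx(roll)).
In Python, from plant import bot gives the robot as it stands.
- The arm moves only by the tool step_arm, never from a script. Its argument "targets" is a list that holds one entry, the list of rows, each a list of 4 numbers: the shift along the tool's x, y, z in m, then the turn about the tool's x in degrees. A call has exactly 5 rows; each row is the pose to reach, as a shift and turn from the pose measured when the call began, along the tool's axes at that moment; what a row does not reach only later rows make up. A row lasts 1/12 s, in which the tool goes at most 41.7 mm and 7.16 degrees, less where a joint would pass 70% of its speed; a pose out of reach is approached as far as the arm can. A call with a gripper value outside its range is refused whole. "jaw" is the closure, from 0 (fully open) to 1 (shut), set as the call begins (left out, the last holds). The fingers move at their own pace and stop on an object; the grip force is fixed at half the most. Time passes only in rows, so rows that repeat a pose let the fingers close, or fill a call up. It gives the time, the measured TCP pose, the force and the opening at its end, in the units of the state.
- bot.get_obs(): the state, without advancing time (a new reading comes with each control period).
- bot.capture(name): name is "side" or "top"; returns a dict with "color" (420x560x3 uint8, red, green, blue), "depth" (420x560 float32, mm along the optical axis (not along the pixel's ray), 0 where there is no reading), "fov_y" (degrees; the focal length in pixels is half the picture's height over the tangent of half this angle, whatever the lens; pixels are square), "cx", "cy" (the principal point, pixels), "rvec" (rotation vector, rad) and "tvec" (3), from world to camera coordinates, as OpenCV has them. Camera axes: x right, y down, z forward; pixel columns grow to the right and rows downward; lengths in mm; the calibration is good to about 2 mm. A picture is of the moment at which its call begins.
- bot.close_job(): hands the job in, once; it reports no verdict.
The state is a dict: "time": time; "joint_positions": joint angles; "dq": joint speeds; "tau": joint torques, N m; "tool_pos": TCP position; "tcp_rot": TCP orientation; "contact_force": force on the tool from outside, world axes, zero at the start; "moment": the same for the moment, N m; "grip_width": finger opening in mm.
Only numpy, scipy, OpenCV 4.12 (cv2) and the standard library are available. Lean on these libraries where they do the work, as an engineer would, in place of code of your own. Each camera call takes 0.05 s, during which the arm holds its last target. There are 200 camera calls.

## Task

Measure the aluminium tin for its packing sleeve: without lifting it, slide it across the glass into the open caliper until it rests against the beam, then gently slide the red-finned jaw shut on it until the red pointer of the sprung plunger stands in the green band, never driving the plunger to its stop. Once the pointer is in the band, swing the blue lock lever fully over, away from the robot, and leave the tin held there with the pointer still in the band. Leave the jar, stapler and tape where they are.

Things in the scene. Friction and masses are not known exactly. Their poses are not given: they have to be found in the camera images.
- gauge: Bench caliper fixed to the glass. Origin on the glass under the beam's middle; y along the beam (the way the jaw closes), x from the throat towards the beam, z up. Beam: x -15 to 15, y -221 to 221 mm, to 40 high. Throat on bare glass, x -70 to -15, open to -x, jaw on its -y side, plunger on +y; a tin home on the beam has its centre at x -51. Plunger housing: x -77 to -15, y 116 to 152, 44 high.
- jaw (a joint): Travel of the sliding jaw, m: 0 open, growing along gauge +y towards the plunger, range 0 to 0.13. Its flat face is at gauge y = -0.08 + travel. Slides stiffly (about 7 N) and stays where left. At 0.088 it holds the tin against the resting plunger; each further mm drives the plunger in 1 mm.
- jaw_fin (a point): Centre of the jaw's red fin, to push or pinch: 14 mm thick (gauge y), 40 wide (gauge x), from 48 to 103 mm above the glass; centre at gauge x -12 mm and 12 mm behind (-y of) the jaw's face. Below it a jaw plate 14 mm thick, 44 high, out to gauge x -70, and a saddle 44 mm square on the beam, top at 48 mm. Axes as the gauge's.
- plunger (a joint): Push-in of the sprung plunger, m: 0 at rest, growing along gauge +y as the tin presses it, stop at 0.024. Force 1.5 N plus 0.15 N per mm; springs back if let go. Its red pointer moves over a white scale on the grey housing; the green band is 0.008 to 0.016, middle 0.012.
- plunger_face (a point): Centre of the plunger plate's face towards the jaw, 24 mm above the glass, at gauge x -43 mm, y 80 mm at rest; plate 54 mm (gauge x) by 10 thick by 40 high. Moves with the plunger.
- tin_center (a point): Centre (half-way up, 25 mm above the glass) of the closed round aluminium tin, 72 mm diameter, 50 mm high, about 0.2 kg, standing upright on the glass; too wide to grasp comfortably, so push it low down.
- lock (a joint): Angle of the blue lock lever, rad: 0 leaning towards the robot (gauge -x), up to 1.0 fully over, leaning as far to gauge +x; at 0.5 upright. Stays where left; about 1 N at the tip moves it.
- lock_tip (a point): Centre of the blue ball (26 mm) at the lever's end, on a 10 mm rod. It swings in the gauge's xz plane, radius 70 mm, about a pivot at gauge x -35, y 180 mm, 22 mm above the glass, on a block 70 (x) by 50 (y) by 25 mm high (37 at the pivot). Ball at gauge x -69 mm at 0, -1 mm at 1.0, 83 mm high at either end, 92 upright.
- jar_center (a point): Centre of the grey ceramic jar (96 mm diameter, 132 mm high) on the wooden turntable (260 mm diameter, 30 mm high). Leave alone.
- stapler_center (a point): Centre of the yellow stapler, 145 by 36 mm, 55 mm high. Leave alone.
- tape_center (a point): Centre of the roll of clear tape lying flat, 96 mm diameter, 48 mm high. Leave alone.
Mind the look-alikes: they are no part of the job. Leave any orange or turquoise look-alike of the part that bears tin_center alone.

How it is judged (in metres and radians):
On the way, in this order (a step that is already met when the one before it is completed fails the run):
1. the tin rests against the beam (within 10 mm) between the open jaws, the plunger at rest (x of tin_center in the frame of gauge between -0.061 and -0.045 m and y of tin_center in the frame of gauge between -0.05 and 0.05 m and value of joint plunger below 0.003 m), for 0.1 s.
2. the jaw is shut on the tin so that the pointer stands in the green band (x of tin_center in the frame of gauge between -0.061 and -0.045 m and value of joint plunger between 0.0065 and 0.0175 m), for 0.3 s.
3. the lock lever is swung fully over (0.85 rad or more) with the pointer in the band (value of joint plunger between 0.0065 and 0.0175 m and value of joint lock above 0.85 rad), for 0.1 s.
At the end, for the whole second after the job is handed in: The tin stands upright on the glass against the beam (centre within 10 mm of its home line), held between jaw and plunger, the plunger pushed in 6.5 to 17.5 mm (pointer in the green band), the lock lever at 0.85 rad or more, all at rest (all of step 3 and x of tin_center in the frame of gauge between -0.061 and -0.045 m and y of tin_center in the frame of gauge between 0.04 and 0.068 m and angle between tin_center's own z axis and vertical below 0.1 rad and z of tin_center in the frame of gauge below 0.031 m and velocity of joint jaw between -0.01 and 0.01 m/s); the robot touches nothing.
It fails at once if the plunger is driven to its stop (22.5 mm or more) (value of joint plunger above 0.0225 m).
It fails at once if the tin is lifted (over 12 mm) or tipped (over 0.35 rad) (height (world z) of tin_center above 0.037 m or angle between tin_center's own z axis and vertical above 0.35 rad).
It fails at once if the jar, stapler or tape is moved more than 25 mm (distance of any of jar_center, stapler_center, tape_center from where it was at the start of the episode above 0.025 m).
It also fails if it takes over 72 s, if anything falls off the work surface, if the arm or the gripper's body presses on something with over 40 N, if the wrist force passes 120 N, or if a joint passes its speed limit or range.

## Working session

There is one attempt and no reset: what is moved stays moved. The work goes in short steps, Python scripts to look and compute and a tool call to move; the robot and the scene stay as the last step left them, time stands still between calls to the robot, and variables do not carry over. Pictures are saved under pics/ and viewed, about 8 in all and at most 12, crops included, and the job is handed in when it is done.

Besides the shell and the picture viewer there is one more tool, called after "Call:" as name([rows], argument=value, ...), one row to a line, values as JSON. step_arm: Moves the arm, as the interface text tells. Its arguments: {"type":"object","properties":{"targets":{"type":"array","items":{"type":"array","items":{"type":"array","items":{"type":"number"}}}},"jaw":{"type":"number"}},"required":["targets"]}

```bash
mkdir -p pics; cat > h.py <<'E'
import numpy as np, cv2
from plant import bot
def cap(n,f=None):
    c=bot.capture(n)
    c['f']=210/np.tan(np.radians(c['fov_y'])/2); c['R']=cv2.Rodrigues(np.array(c['rvec'],float))[0]; c['t']=np.array(c['tvec'],float).ravel()
    if f: cv2.imwrite('pics/'+f,c['color'][:,:,::-1])
    return c
def ray(c,u,v,z):
    d=c['R'].T@np.array([(u-c['cx'])/c['f'],(v-c['cy'])/c['f'],1]); o=-c['R'].T@c['t']
    return o+d*(z-o[2])/d[2]
def proj(c,p):
    q=c['R']@np.array(p,float)+c['t']; return q[:2]/q[2]*c['f']+[c['cx'],c['cy']]
def dep(c,u,v):
    z=float(c['depth'][int(v),int(u)]); return c['R'].T@(z*np.array([(u-c['cx'])/c['f'],(v-c['cy'])/c['f'],1])-c['t'])
E
python3 - <<'E'
from h import *
for n in('side','top'):
    c=cap(n,n+'0.png'); print(n,c['fov_y'],c['cx'],c['cy'],-c['R'].T@c['t'])
print(bot.get_obs())
E
```

```text
side 49.9853163396456 279.5894667112313 202.21946011994552 [-73.51044335 756.51235209 998.58148264]
top 53.312650066342165 280.95633756179984 211.843387362884 [ 356.37083217    7.4721676  1234.41575603]
{'time': 0.1, 'joint_positions': array([-1.30599760e+00,  3.42609149e-01,  1.52489535e+00, -3.08699851e-05,
        1.27538422e+00, -1.46009127e-01]), 'dq': array([ 2.93458838e-04, -1.78072870e-03, -1.38599801e-03, -9.26586533e-05,
        4.26550393e-04, -2.35264373e-03]), 'tau': array([ 1.43071928e-03, -4.32004452e+01, -2.44694549e+01,  7.18608429e-02,
        5.26282412e-02, -4.81421068e-05]), 'tool_pos': array([ 209.57412177, -480.97679774,  226.14636373]), 'tcp_rot': array([-1.6940319 ,  1.56949993,  1.85837762]), 'contact_force': array([ 0.09653394, -0.13959712,  0.28797506]), 'moment': array([-0.01526281,  0.01970369,  0.00592268]), 'grip_width': 91.66074037195013}
```

View pics/top0.png

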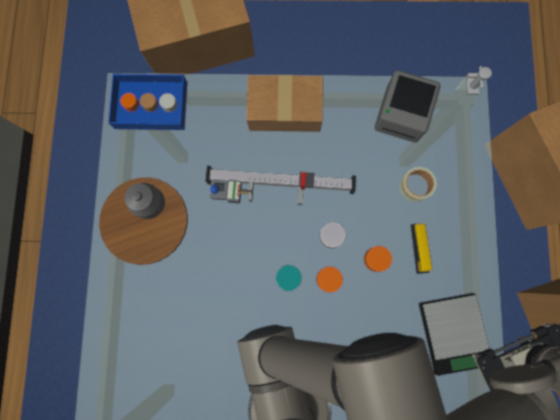

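View pics/side0.png

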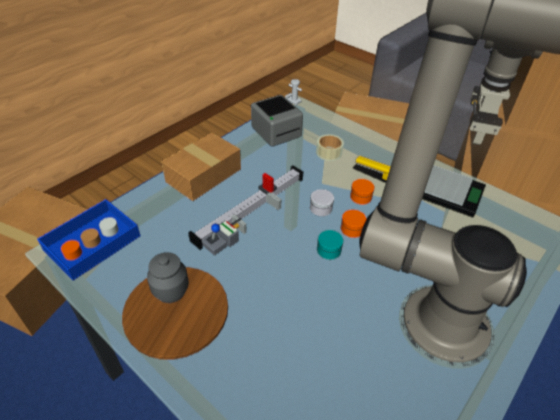

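The top view shows the silver tin at (333,235), orange and turquoise look-alikes at (329,279), (378,259) and (289,278), the beam from (208,174) to (354,184), the red fin at (306,180) and the lock ball at (214,188). The side view agrees: tin at (321,202), fin at (267,182), ball at (215,228).

```bash
python3 - <<'E'
from h import *
c=cap('top'); s=cap('side')
def cen(c,m,box):
    x0,y0,x1,y1=box; k=np.zeros(m.shape,np.uint8); k[y0:y1,x0:x1]=m[y0:y1,x0:x1]
    n,l,st,ce=cv2.connectedComponentsWithStats(k); i=1+np.argmax(st[1:,4]); return ce[i],st[i]
def masks(c):
    a=c['color'].astype(int); r,g,b=a[...,0],a[...,1],a[...,2]
    return dict(red=(r>110)&(g<60)&(b<70),blue=(b>110)&(r<70)&(g<110), white=(r>165)&(abs(r-b)<40), dark=(a.max(2)<60))
M=masks(c);S=masks(s)
for n,m,bx,z in[('tin','white',(312,215,355,258),50),('fin','red',(290,165,320,195),103),('ball','blue',(205,178,222,200),83),('endL','dark',(200,160,215,186),40),('endR','dark',(347,172,362,198),40)]:
    u,st=cen(c,M[m],bx); print(n,u,st,ray(c,*u,z),dep(c,*u))
for n,m,bx,z in[('tin','white',(305,185,338,218),50),('fin','red',(255,168,280,195),75),('ball','blue',(205,220,222,240),83)]:
    u,st=cen(s,S[m],bx); print('S',n,u,st,ray(s,*u,z),dep(s,*u))
# beam pixels
for w,bx in(('beam',(212,165,352,192)),):
    x0,y0,x1,y1=bx; a=c['color'][y0:y1,x0:x1].astype(int); k=(a.min(2)>150)
    y,x=np.nonzero(k); P=np.array([ray(c,u+x0,v+y0,40)[:2] for u,v in zip(x,y)])
    print(len(P),cv2.fitLine(P.astype(np.float32),cv2.DIST_HUBER,0,.01,.01).ravel())
a=cv2.resize(c['color'][150:265,195:365,::-1],None,fx=4.6,fy=4.6,interpolation=cv2.INTER_CUBIC); cv2.imwrite('pics/crop1.png',a)
E
```

```text
tin [326. 243.] [326 243   1   1   1] [461.42988991 -95.719782    50.        ] [461.60449661 -95.89128558  48.03151747]
fin [302.96774194 178.91935484] [301 173   5  13  62] [633.38262693 -26.62904512 103.        ] [633.18686962 -26.60494664 103.79954324]
ball [213.43589744 189.05128205] [211 185   6   9  39] [604.69546835 224.85613893  83.        ] [600.63340272 221.30019712 101.83472554]
endL [208.02777778 175.16666667] [207 167   4  16  36] [655.45880549 250.92647148  40.        ] [655.85609323 251.24985931  38.41342086]
endR [353.02857143 184.65714286] [351 177   4  16  35] [ 634.09407492 -174.50898833   40.        ] [ 633.64296214 -174.2133918    41.94011927]
S tin [321.95149254 197.75      ] [312 190  22  17 268] [ 482.27491416 -108.15987875   50.        ] [ 482.30573519 -108.20782908   49.9473965 ]
S fin [267.53289474 182.61184211] [263 174  10  18 152] [634.47567244 -25.37673851  75.        ] [626.63475613 -16.71734988  85.22862588]
S ball [215.26785714 227.75      ] [212 224   8   9  56] [606.96110435 219.38188243  83.        ] [596.1362299  227.92650111  97.56498018]
608 [4.1917749e-02 9.9912107e-01 6.5137238e+02 4.9644287e+01]
```

View pics/crop1.png

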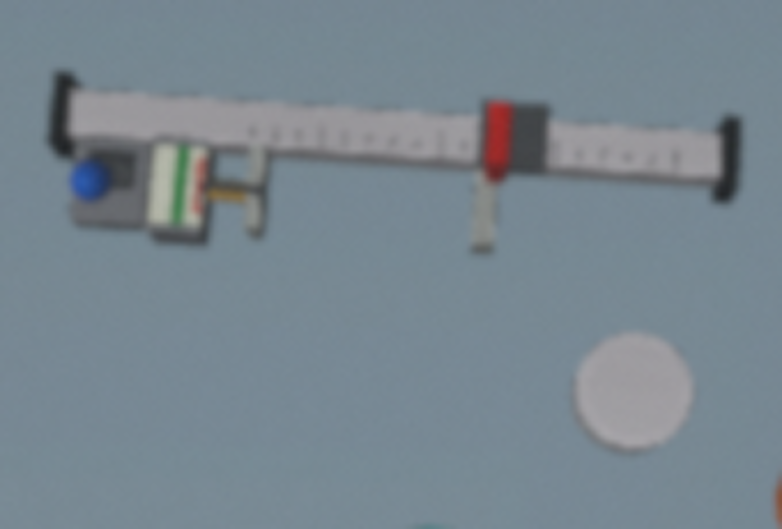

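The crop shows the beam with end caps at (62,112) and (733,158), fin at (497,140), plunger plate at (256,190), ball at (90,180) and tin at (634,391). The jaw and the lever seem to stand partly along their travel already.

```bash
cat >> h.py <<'E'
from scipy.spatial.transform import Rotation as Ro
G0=np.array([644.8,38.2,0]); th=np.arctan2(-21.4,425.4)
GR=np.array([[np.cos(th),-np.sin(th),0],[np.sin(th),np.cos(th),0],[0,0,1]])
def tog(p): return GR.T@(np.array(p,float)-G0)
def tow(g): return G0+GR@np.array(g,float)
def tool(): 
    o=bot.get_obs(); return np.array(o['tool_pos']),Ro.from_euler('xyz',o['tcp_rot']).as_matrix(),o
def togo(g,ydir):
    """tool-frame shift (m) to gauge point g (mm), and turn (deg) about tool x so tool y lies along +-ydir (gauge)"""
    p,R,o=tool(); d=R.T@(tow(g)-p)/1000; y=R.T@GR@np.array(ydir,float); a=np.degrees(np.arctan2(y[2],y[1])); a=(a+90)%180-90
    print('shift',d.round(4),'turn',a.round(1),'pos g',tog(p).round(1),'F',np.round(o['contact_force'],1),'t',o['time'],'w',o['grip_width'],'j6',o['joint_positions'][5])
E
python3 - <<'E'
from h import *
c=cap('top')
cr=lambda x,y:(195+(x+.5)/4.6-.5,150+(y+.5)/4.6-.5)
for n,p,z in[('tin',(634,391),50),('plate right edge',(248,215),44),('plate top',(256,150),44),('plate bot',(257,235),44),('jaw plate face edge L',(471,230),44),('jaw plate bot',(482,252),44),('fin',(499,125),103),('ball',(90,180),95),('band',(181,185),44),('endL',(62,112),40),('endR',(733,158),40)]:
    P=ray(c,*cr(*p),z); print(n,P.round(1),tog(P).round(1))
p,R,o=tool(); print(R.round(3)); 
togo([-155,-215,100],[1,0,0])
E
```

```text
tin [ 485.6 -113.8   50. ] [-151.3 -159.8   50. ]
plate right edge [593.2 128.9  44. ] [-56.1  88.   44. ]
plate top [635.4 125.3  44. ] [-13.8  86.5  44. ]
plate bot [580.5 122.8  44. ] [-68.5  81.3  44. ]
jaw plate face edge L [586.1 -11.9  44. ] [-56.1 -53.   44. ]
jaw plate bot [572.1 -19.1  44. ] [-69.7 -60.8  44. ]
fin [639.5 -26.9 103. ] [ -2.  -65.3 103. ]
ball [603.  220.6  95. ] [-50.9 180.   95. ]
band [611.8 172.1  44. ] [-39.7 132.1  44. ]
endL [659.1 250.9  40. ] [  3.6 213.2  40. ]
endR [ 636.2 -177.2   40. ] [   2.3 -215.6   40. ]
[[-0.     0.399 -0.917]
 [ 0.001 -0.917 -0.399]
 [-1.    -0.001 -0.   ]]
shift [ 0.1266 -0.1787 -0.3719] turn -63.6 pos g [-408.5 -540.6  226.4] F [ 0.1  0.3 -0.4] t 0.25 w 91.69997563532536 j6 -0.14601856963567197
```

Call:
step_arm([
  [[0.02,-0.016,-0.037,0],[0.04,-0.032,-0.073,0],[0.06,-0.045,-0.105,0],[0.08,-0.058,-0.135,0],[0.09,-0.07,-0.165,0]],
], jaw=0.46)

```text
time: 0.67
tool_pos: [333.1, -348.4, 134.3]
tcp_rot: [-1.459, 1.567, 2.093]
contact_force: [-0.3, -0.9, -1.1]
grip_width: 63.0
```

Call:
step_arm([
  [[0.005,-0.017,-0.037,-7],[0.01,-0.034,-0.075,-14],[0.015,-0.05,-0.11,-21],[0.017,-0.067,-0.145,-28],[0.017,-0.08,-0.18,-34]],
])

```text
time: 1.08
tool_pos: [466.6, -200.8, 116.9]
tcp_rot: [-1.928, 1.565, 2.224]
contact_force: [0.0, -0.4, -0.6]
grip_width: 49.5
```

```bash
python3 -c "
from h import *
togo([-152,-235,12],[1,0,0])"
```

```text
shift [ 0.1049  0.0066 -0.0176] turn -29.2 pos g [-166.  -247.6  116.9] F [ 0.  -0.4 -0.6] t 1.0833 w 49.47112941366631 j6 0.0004550502465014413
```

Call:
step_arm([
  [[0.02,0.0066,-0.0176,-7],[0.04,0.0066,-0.0176,-14],[0.06,0.0066,-0.0176,-21],[0.08,0.0066,-0.0176,-28],[0.092,0.0066,-0.0176,-29.2]],
])

```text
time: 1.5
tool_pos: [480.4, -188.1, 22.9]
tcp_rot: [-2.31, 1.563, 2.358]
contact_force: [-0.6, -0.9, -0.1]
grip_width: 49.5
```

Call:
step_arm([
  [[0.005,0,0,0],[0.01,0,0,0],[0.01,0,0,0],[0.01,0,0,0],[0.01,0,0,0]],
])

```text
time: 1.92
tool_pos: [480.9, -188.4, 13.7]
tcp_rot: [-2.372, 1.564, 2.296]
contact_force: [0.1, 0.5, -1.1]
grip_width: 49.5
```

```bash
python3 -c "
from h import *
togo([-152,-190,12],[1,0,0]);togo([-152,-24,12],[1,0,0])
cap('side','s1.png')"
```

```text
shift [ 0.0019  0.0006 -0.0446] turn 0.3 pos g [-152.3 -234.6   13.7] F [ 0.1  0.5 -1.1] t 1.9167 w 49.52641944794928 j6 -0.4812390616172696
shift [ 0.0027  0.0016 -0.2106] turn 0.3 pos g [-152.3 -234.6   13.7] F [ 0.1  0.5 -1.1] t 1.9167 w 49.52641944794928 j6 -0.4812390616172696
```

View pics/s1.png

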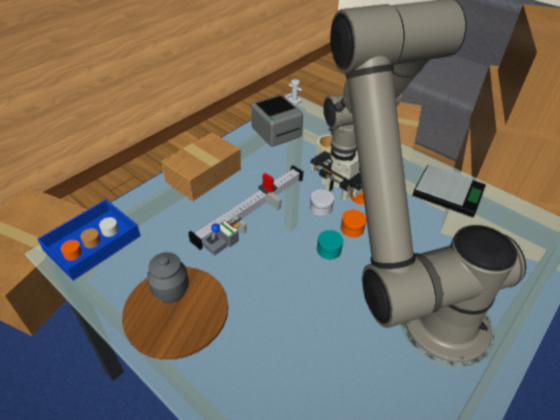

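Call:
step_arm([
  [[0.001,0,-0.01,0],[0.001,0,-0.02,0],[0.001,0,-0.028,0],[0.001,0,-0.034,0],[0.001,0,-0.04,0]],
])

```text
time: 2.38
tool_pos: [482.8, -147.4, 13.1]
tcp_rot: [-2.398, 1.565, 2.271]
contact_force: [0.3, -0.1, -0.6]
grip_width: 49.7
```

Call:
step_arm([
  [[0,0.0,-0.006,0],[0,0.0,-0.013,0],[0,0.0,-0.021,0],[0,0.0,-0.029,0],[0,0,-0.037,0]],
])

```text
time: 2.8
tool_pos: [484.4, -109.7, 13.2]
tcp_rot: [-2.381, 1.565, 2.288]
contact_force: [0.3, -0.4, -0.9]
grip_width: 49.6
```

Call:
step_arm([
  [[0,0.0,-0.008,0],[0,0.0,-0.016,0],[0,0.0,-0.024,0],[0,0.0,-0.032,0],[0,0,-0.04,0]],
])

```text
time: 3.22
tool_pos: [486.1, -68.9, 13.4]
tcp_rot: [-2.373, 1.564, 2.296]
contact_force: [0.3, -0.8, -1.3]
grip_width: 49.9
```

```bash
python3 -c "
from h import *
togo([-152,-24,12],[1,0,0])
c=cap('top','t1.png'); cv2.imwrite('pics/t1c.png',cv2.resize(c['color'][150:290,195:365,::-1],None,fx=4,fy=4))"
```

```text
shift [ 0.0018  0.0018 -0.0909] turn 0.4 pos g [-153.1 -114.9   13.4] F [ 0.3 -0.8 -1.3] t 3.2167 w 49.931401953162364 j6 -0.25980709455969203
```

View pics/t1c.png

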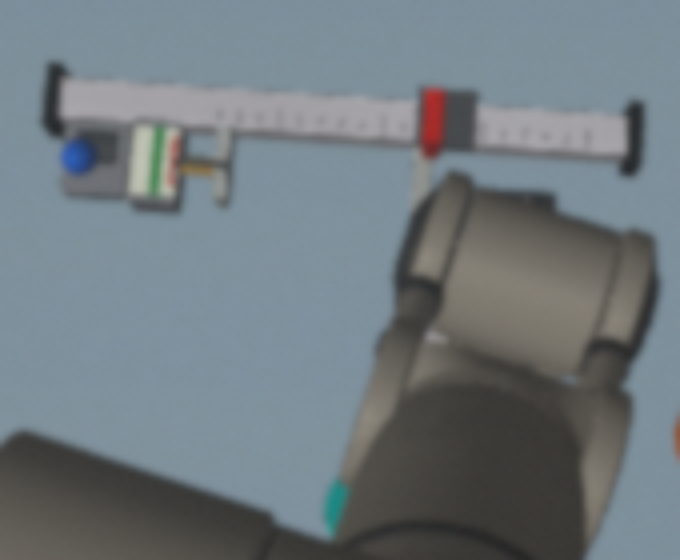

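The top view shows the arm hiding the tin; the gauge is unchanged. I'll finish this push and check from the side.

Call:
step_arm([
  [[0,0.0,-0.008,0],[0,0.0,-0.016,0],[0,0.0,-0.024,0],[0,0.0,-0.032,0],[0,0.001,-0.04,0]],
])

```text
time: 3.68
tool_pos: [488.4, -26.9, 13.5]
tcp_rot: [-2.346, 1.563, 2.323]
contact_force: [0.2, -0.4, 0.2]
grip_width: 49.8
```

Call:
step_arm([
  [[0,0.0,-0.008,0],[0,0.0,-0.016,0],[0,0.0,-0.024,0],[0,0.0,-0.032,0],[0,0.001,-0.037,0]],
])

```text
time: 4.1
tool_pos: [490.7, 11.1, 13.7]
tcp_rot: [-2.319, 1.563, 2.352]
contact_force: [-0.1, 0.1, -0.3]
grip_width: 49.9
```

Call:
step_arm([
  [[0,0.0,-0.004,0],[0,0.0,-0.007,0],[0,0.0,-0.01,0],[0,0.0,-0.012,0],[0,0,-0.013,0]],
])

```text
time: 4.52
tool_pos: [491.3, 24.2, 13.7]
tcp_rot: [-2.317, 1.563, 2.354]
contact_force: [-0.0, -0.3, 0.4]
grip_width: 49.8
```

```bash
python3 -c "
from h import *
togo([-152,-60,12],[1,0,0])
c=cap('side','s2.png')
a=c['color'].astype(int); m=((a.min(2)>165)).astype(np.uint8)
e=proj(c,tow([-152,12,50])); print(e); x,y=e.astype(int)
k=np.zeros_like(m);k[y-22:y+22,x-24:x+24]=m[y-22:y+22,x-24:x+24]
n,l,st,ce=cv2.connectedComponentsWithStats(k);i=1+np.argmax(st[1:,4]);print(st[i],ce[i],tog(ray(c,*ce[i],50)))
cv2.imwrite('pics/s2c.png',cv2.resize(c['color'][150:280,180:380,::-1],None,fx=4,fy=4))"
```

```text
shift [0.0015 0.0003 0.0383] turn 0.5 pos g [-152.6  -21.7   13.7] F [-0.  -0.3  0.4] t 4.5167 w 49.795964641508725 j6 -0.07338922681025094
[284.08374096 224.75269697]
[273 217  24  22 355] [283.43380282 227.25633803] [-157.54487467   20.51177216   50.        ]
```

View pics/s2c.png

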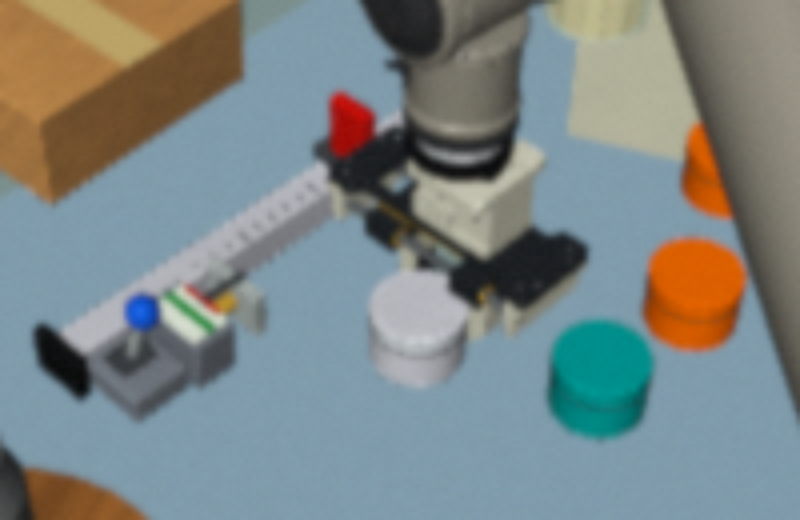

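The side crop shows the tin standing upright at (418,325) against both fingers, with turquoise at (600,375) just beside the arm's path. I'll back off, rise, turn and come down behind it.

Call:
step_arm([
  [[0,0,0.02,0],[0,0,0.04,0],[-0.03,0,0.045,0],[-0.06,0,0.045,7],[-0.075,0,0.045,14]],
])

```text
time: 4.98
tool_pos: [491.0, -22.1, 91.1]
tcp_rot: [-2.421, 1.565, 1.998]
contact_force: [0.9, -0.2, 0.6]
grip_width: 49.8
```

```bash
python3 -c "
from h import *
togo([-208,14,85],[0,1,0])
c=cap('side')
a=c['color'].astype(int); m=((a.min(2)>165)&(abs(a[...,0]-a[...,2])<40)).astype(np.uint8)
x,y=284,226
k=np.zeros_like(m);k[y-22:y+26,x-26:x+30]=m[y-22:y+26,x-26:x+30]
n,l,st,ce=cv2.connectedComponentsWithStats(k);i=1+np.argmax(st[1:,4]);print(st[i],ce[i],tog(ray(c,*ce[i],50)))
"
```

```text
shift [ 0.0067 -0.0754 -0.0657] turn 76.1 pos g [-150.6  -68.    91.1] F [ 0.9 -0.2  0.6] t 4.9833 w 49.82120405061988 j6 0.08587164184508936
[273 218  24  20 366] [284.02459016 227.07650273] [-158.25257419   18.78685381   50.        ]
```

Call:
step_arm([
  [[0,-0.02,-0.017,7],[0,-0.04,-0.034,14],[0,-0.06,-0.05,21],[0,-0.072,-0.063,28],[0,-0.0754,-0.0675,35]],
])

```text
time: 5.45
tool_pos: [438.3, 66.5, 93.1]
tcp_rot: [-2.207, 1.566, 1.59]
contact_force: [0.0, -0.1, 0.5]
grip_width: 49.5
```

Call:
step_arm([
  [[0,0,0,7],[0,0,0,14],[0,0,0,21],[0,0,0,28],[0,0,0,35]],
])

```text
time: 5.87
tool_pos: [438.2, 66.5, 92.8]
tcp_rot: [-1.534, 1.566, 1.648]
contact_force: [-0.4, -0.3, -0.5]
grip_width: 49.4
```

```bash
python3 -c "
from h import *
togo([-211,13,13],[0,1,0])
c=cap('top')
a=cv2.cvtColor(c['color'],cv2.COLOR_RGB2HSV); m=cv2.inRange(a,(75,120,60),(95,255,255))
n,l,st,ce=cv2.connectedComponentsWithStats(m);i=1+np.argmax(st[1:,4]);print(st[i],ce[i],tog(ray(c,*ce[i],50)))
"
```

```text
shift [0.0798 0.0049 0.0036] turn 5.2 pos g [-207.8   17.8   92.8] F [-0.4 -0.3 -0.5] t 5.8667 w 49.390220373329804 j6 1.5002518283688102
[289 266  12  24 205] [294.37560976 277.73658537] [-279.65774657  -60.21165834   50.        ]
```

Call:
step_arm([
  [[0.01,0.005,0.0036,5.2],[0.03,0.005,0.0036,5.2],[0.05,0.005,0.0036,5.2],[0.07,0.005,0.0036,5.2],[0.0795,0.005,0.0036,5.2]],
])

```text
time: 6.33
tool_pos: [433.5, 61.6, 11.3]
tcp_rot: [-0.961, 1.565, 2.125]
contact_force: [-1.0, -0.5, -0.3]
grip_width: 50.0
```

```bash
python3 -c "
from h import *
togo([-86,13,13],[0,1,0])
"
```

```text
shift [-0.0022 -0.0008 -0.1262] turn -0.3 pos g [-212.2   12.7   11.3] F [-1.  -0.5 -0.3] t 6.3333 w 49.97892066550552 j6 1.5808103985875537
```

Call:
step_arm([
  [[0,0,-0.006,0],[-0.001,0,-0.012,0],[-0.001,0,-0.019,0],[-0.001,0,-0.027,0],[-0.001,0,-0.035,0]],
])

```text
time: 6.75
tool_pos: [469.9, 59.6, 13.0]
tcp_rot: [-1.21, 1.565, 1.877]
contact_force: [-0.9, -1.1, 0.9]
grip_width: 49.4
```

Call:
step_arm([
  [[0,0,-0.008,0],[0,0,-0.016,0],[0,0,-0.024,0],[0,0,-0.032,0],[0,0,-0.04,0]],
])

```text
time: 7.17
tool_pos: [510.5, 57.4, 12.9]
tcp_rot: [-1.166, 1.565, 1.921]
contact_force: [-1.7, 0.2, 1.5]
grip_width: 49.6
```

Call:
step_arm([
  [[0,0,-0.008,0],[0,0,-0.015,0],[0,0,-0.022,0],[0,0,-0.028,0],[0,0,-0.032,0]],
])

```text
time: 7.58
tool_pos: [543.2, 55.6, 12.8]
tcp_rot: [-1.213, 1.565, 1.874]
contact_force: [-1.2, 0.7, 1.4]
grip_width: 49.7
```

```bash
python3 -c "
from h import *
togo([-86,13,13],[0,1,0])
c=cap('side','s3.png')
cv2.imwrite('pics/s3c.png',cv2.resize(c['color'][150:280,180:380,::-1],None,fx=4,fy=4))"
```

```text
shift [-0.0002 -0.0008 -0.0163] turn -0.2 pos g [-102.3   12.3   12.8] F [-1.2  0.7  1.4] t 7.5833 w 49.710993335164986 j6 1.5788521229244974
```

View pics/s3c.png

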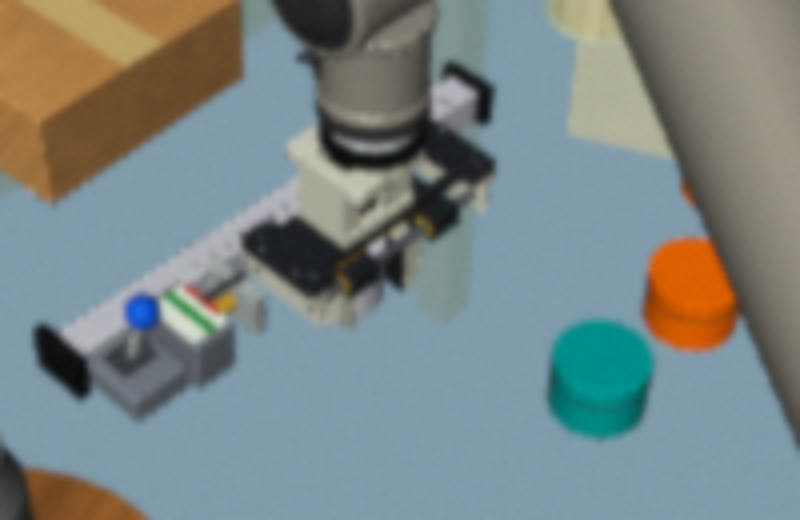

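The side crop shows the tin at (370,280), riding in front of the fingers into the throat. I'll creep the last bit.

Call:
step_arm([
  [[0,0.0,-0.004,0],[0,0.0,-0.007,0],[0,0.0,-0.009,0],[0,0.0,-0.011,0],[0,0.0,-0.013,0]],
])

```text
time: 8.05
tool_pos: [556.9, 54.8, 12.8]
tcp_rot: [-1.343, 1.566, 1.745]
contact_force: [-1.2, 0.4, -0.5]
grip_width: 50.3
```

Call:
step_arm([
  [[0,0,-0.001,0],[0,0,-0.002,0],[0,0,-0.003,0],[0,0,-0.004,0],[0,0,-0.004,0]],
])

```text
time: 8.47
tool_pos: [561.1, 54.6, 12.9]
tcp_rot: [-1.408, 1.566, 1.679]
contact_force: [-1.6, -0.0, -0.2]
grip_width: 49.4
```

Call:
step_arm([
  [[0,0,-0.001,0],[0,0,-0.002,0],[0,0,-0.003,0],[0,0,-0.003,0],[0,0,-0.003,0]],
])

```text
time: 8.88
tool_pos: [564.3, 54.4, 12.9]
tcp_rot: [-1.486, 1.566, 1.601]
contact_force: [0.4, 0.2, 1.0]
grip_width: 49.5
```

Call:
step_arm([
  [[0,0,-0.001,0],[0,0,-0.0015,0],[0,0,-0.002,0],[0,0,-0.002,0],[0,0,-0.002,0]],
])

```text
time: 9.3
tool_pos: [566.3, 54.3, 12.9]
tcp_rot: [-1.506, 1.566, 1.581]
contact_force: [-1.1, 0.4, 0.5]
grip_width: 49.8
```

Call:
step_arm([
  [[0,0,-0.001,0],[0,0,-0.0015,0],[0,0,-0.002,0],[0,0,-0.002,0],[0,0,-0.002,0]],
])

```text
time: 9.72
tool_pos: [566.7, 54.3, 12.7]
tcp_rot: [-0.887, 1.564, 2.2]
contact_force: [-6.3, -0.7, 3.8]
grip_width: 49.4
```

```bash
python3 -c "
from h import *
togo([-86,13,13],[0,1,0])
c=cap('side','s4.png')
cv2.imwrite('pics/s4c.png',cv2.resize(c['color'][180:260,210:320,::-1],None,fx=7,fy=7,interpolation=cv2.INTER_CUBIC))
for d in range(217,245,3): print(d,[tog(dep(c,u,d)).round(0).astype(int).tolist() for u in range(262,286,4)])"
```

```text
shift [-0.0003 -0.0008  0.0072] turn -0.2 pos g [-78.8  12.2  12.7] F [-6.3 -0.7  3.8] t 9.7167 w 49.408388633851246 j6 1.5786503495717663
217 [[-117, 67, 96], [-116, 50, 83], [-75, -7, 13], [-88, -12, 19], [-82, -36, -3], [-91, -44, -3]]
220 [[-115, 65, 81], [-80, 14, 19], [-72, -11, -6], [-85, -16, 0], [-92, -26, -2], [-100, -36, -3]]
223 [[-88, 39, 30], [-82, 17, 9], [-86, 3, 1], [-91, -9, -3], [-102, -16, -1], [-109, -26, -2]]
226 [[-93, 44, 24], [-85, 19, 0], [-94, 11, 1], [-99, -1, -5], [-109, -9, -4], [-119, -15, 0]]
229 [[-86, 37, 0], [-93, 27, -2], [-100, 17, -4], [-110, 11, -1], [-117, 0, -4], [-125, -9, -5]]
232 [[-94, 45, -1], [-102, 36, -1], [-111, 28, -1], [-119, 19, -1], [-127, 10, -1], [-137, 3, 1]]
235 [[-102, 53, -1], [-113, 47, 3], [-118, 36, -2], [-128, 28, -1], [-136, 19, -1], [-145, 12, 0]]
238 [[-111, 62, -1], [-120, 54, 0], [-126, 43, -4], [-136, 36, -1], [-143, 27, -3], [-152, 19, -2]]
241 [[-118, 69, -3], [-127, 61, -3], [-135, 52, -3], [-144, 44, -1], [-151, 34, -4], [-161, 28, -1]]
244 [[-126, 76, -4], [-134, 68, -4], [-144, 61, -2], [-153, 54, 0], [-161, 45, 0], [-170, 38, 1]]
```

View pics/s4c.png

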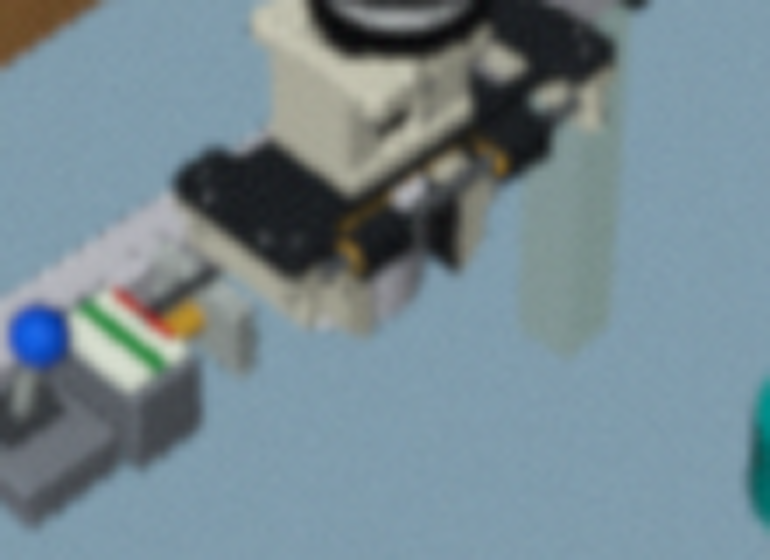

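The side crop shows the tin seated behind the fingers at (395,290), with the plunger plate free at (230,330). Together with the −6 N reaction this means it is on the beam. I'll back off straight and then rise.

Call:
step_arm([
  [[0,0,0.003,0],[0,0,0.015,0],[0,0,0.035,0],[-0.02,0,0.055,0],[-0.05,0,0.065,0]],
], jaw=0.46)

```text
time: 10.18
tool_pos: [498.0, 57.8, 60.9]
tcp_rot: [-0.411, 1.559, 2.677]
contact_force: [0.9, 0.9, -0.2]
grip_width: 49.4
```

Call:
step_arm([
  [[-0.03,0,0,0],[-0.06,0,0,0],[-0.09,0,0,0],[-0.09,0,0,0],[-0.09,0,0,0]],
])

```text
time: 10.6
tool_pos: [500.5, 57.2, 152.8]
tcp_rot: [-0.726, 1.563, 2.362]
contact_force: [0.3, 0.6, -0.2]
grip_width: 49.5
```

```bash
python3 -c "
from h import *
togo([-12,-65,150],[0,1,0])
c=cap('side','s5.png'); t=cap('top','t5.png')
cv2.imwrite('pics/t5c.png',np.vstack([cv2.resize(q['color'][y:y+70,x:x+190,::-1],None,fx=4,fy=4) for q,y,x in((t,145,195),(c,170,180))]))"
```

```text
shift [ 0.0017  0.0763 -0.1334] turn -0.2 pos g [-145.1   11.8  152.8] F [ 0.3  0.6 -0.2] t 10.6 w 49.540333608299285 j6 1.5806630378000048
```

View pics/t5c.png

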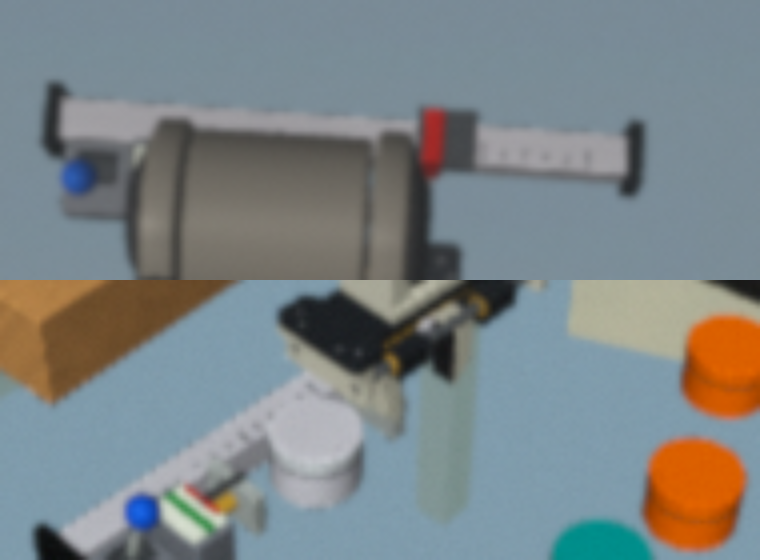

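The lower half of the picture shows the tin standing against the beam at (317,445), clear of the plunger plate; the fin is unchanged in the top view at (432,143). Next I pinch the fin.

Call:
step_arm([
  [[0,0.016,-0.026,0],[0,0.032,-0.055,0],[0,0.048,-0.082,0],[0,0.064,-0.11,0],[0,0.0763,-0.1354,0]],
])

```text
time: 11.12
tool_pos: [630.4, -27.6, 146.2]
tcp_rot: [-0.331, 1.556, 2.756]
contact_force: [0.3, 1.2, 0.3]
grip_width: 49.5
```

```bash
python3 -c "
from h import *
c=cap('side'); print(tog(ray(c,259.2,208,50)))
togo([-10,-65,62],[0,1,0])
a=c['color'].astype(int); m=((a[...,0]>110)&(a[...,1]<60)&(a[...,2]<70)).astype(np.uint8)[165:200,250:290]
y,x=np.nonzero(m); print(len(x)); u=(x.mean()+250,y.mean()+165); print(u,tog(ray(c,*u,77)), tog(dep(c,*u)))"
```

```text
[-51.53828295  15.15755787  50.        ]
shift [ 0.0838 -0.0036  0.0019] turn -0.4 pos g [ -7.3 -68.9 145.7] F [-0.1 -2.2  0.1] t 11.1667 w 49.77981565614274 j6 1.45706546599807
154
(np.float64(267.55194805194805), np.float64(182.66233766233768)) [ -8.94326139 -62.27612821  77.        ] [-10.95381732 -60.26815814  79.48860702]
```

Call:
step_arm([
  [[0.01,-0.0036,0.001,0],[0.03,-0.0036,0.001,0],[0.05,-0.0036,0.001,0],[0.07,-0.0036,0.001,0],[0.0835,-0.0036,0.001,0]],
])

```text
time: 11.58
tool_pos: [629.5, -25.1, 58.0]
tcp_rot: [-0.261, 1.553, 2.825]
contact_force: [-0.5, 0.0, 0.4]
grip_width: 49.3
```

Call:
step_arm([
  [[0,0,0,0],[0,0,0,0],[0,0,0,0],[0,0,0,0],[0,0,0,0]],
], jaw=0.8)

```text
time: 12.0
tool_pos: [630.1, -25.0, 59.1]
tcp_rot: [-0.282, 1.555, 2.804]
contact_force: [0.1, 0.2, -0.4]
grip_width: 21.8
```

```bash
python3 -c "
from h import *
togo([-10,8,62],[0,1,0])"
```

```text
shift [-0.0026 -0.0719 -0.0011] turn -0.3 pos g [-11.5 -63.9  59.1] F [ 0.1  0.2 -0.4] t 12.0 w 21.767145821169976 j6 1.4628444666456768
```

Call:
step_arm([
  [[0,0,0,0],[0,0,0,0],[0,0,0,0],[0,0,0,0],[0,0,0,0]],
], jaw=1)

```text
time: 12.42
tool_pos: [630.3, -25.7, 59.8]
tcp_rot: [-0.224, 1.557, 2.861]
contact_force: [-1.1, -4.7, 4.6]
grip_width: 14.1
```

```bash
python3 -c "
from h import *
togo([-10,8,62],[0,1,0])"
```

```text
shift [-0.002  -0.0726 -0.0008] turn -0.3 pos g [-11.2 -64.6  59.8] F [-1.1 -4.7  4.6] t 12.4167 w 14.082389482181553 j6 1.4627530716452004
```

Call:
step_arm([
  [[0,-0.005,0,0],[0,-0.01,0,0],[0,-0.015,0,0],[0,-0.02,0,0],[0,-0.025,0,0]],
])

```text
time: 12.83
tool_pos: [631.5, -1.9, 59.8]
tcp_rot: [-0.102, 1.556, 2.983]
contact_force: [-1.8, -7.3, 1.9]
grip_width: 13.9
```

Call:
step_arm([
  [[0,-0.005,0,0],[0,-0.01,0,0],[0,-0.015,0,0],[0,-0.02,0,0],[0,-0.022,0,0]],
])

```text
time: 13.25
tool_pos: [632.7, 19.5, 59.8]
tcp_rot: [-0.015, 1.556, 3.07]
contact_force: [-1.8, -7.3, 2.3]
grip_width: 13.7
```

```bash
python3 -c "
from h import *
togo([-11,8,60],[0,1,0])"
```

```text
shift [-0.0002 -0.0273 -0.    ] turn -0.3 pos g [-11.2 -19.3  59.8] F [-1.8 -7.3  2.3] t 13.25 w 13.711278470618373 j6 1.537060881622993
```

Call:
step_arm([
  [[0,-0.003,0,0],[0,-0.006,0,0],[0,-0.009,0,0],[0,-0.012,0,0],[0,-0.014,0,0]],
])

```text
time: 13.67
tool_pos: [633.4, 32.6, 59.8]
tcp_rot: [0.057, 1.556, -3.142]
contact_force: [-2.5, -7.7, 1.5]
grip_width: 13.7
```

Call:
step_arm([
  [[0,-0.002,0,0],[0,-0.004,0,0],[0,-0.006,0,0],[0,-0.008,0,0],[0,-0.008,0,0]],
])

```text
time: 14.08
tool_pos: [633.7, 39.5, 59.8]
tcp_rot: [0.134, 1.556, -3.065]
contact_force: [-2.1, -8.1, 2.4]
grip_width: 14.0
```

```bash
python3 -c "
from h import *
togo([-11,8,60],[0,1,0])
c=cap('side'); t=cap('top')
q=lambda c,y,x:cv2.resize(c['color'][y:y+50,x:x+70,::-1],None,fx=8,fy=6*8/6,interpolation=cv2.INTER_CUBIC)
cv2.imwrite('pics/v6.png',cv2.resize(np.hstack([q(c,205,205),cv2.resize(q(t,165,210),None,fx=1,fy=1)]),None,fx=.7,fy=.7))"
```

```text
shift [-0.0002 -0.0072 -0.0001] turn -0.4 pos g [-11.1   0.8  59.8] F [-2.1 -8.1  2.4] t 14.0833 w 13.98832434588436 j6 1.57162430059272
```

View pics/v6.png

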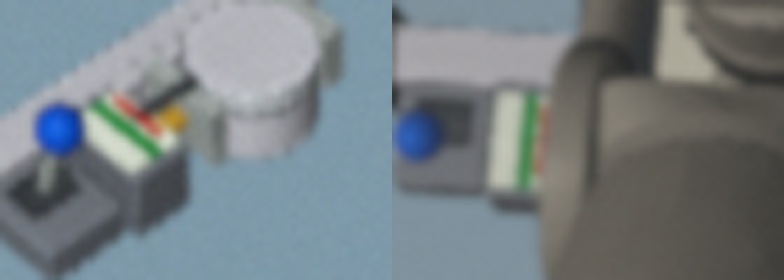

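The side half shows the plunger plate touching the tin, with the red pointer at (137,113) just short of the green band at (125,128). I'll get the pointer's distance from pixel colours.

```bash
cat >> h.py <<'E'
def pointer():
    for n in ('side','top'):
        c=cap(n); h=cv2.cvtColor(c['color'],cv2.COLOR_RGB2HSV).astype(int); a=c['color'].astype(int)
        x,y=proj(c,tow([-42,130,46])).astype(int); s=(slice(y-16,y+17),slice(x-16,x+17))
        R,Gc,B=[a[s][...,i] for i in range(3)]
        out=[]
        for nm,m in(('red',(R-Gc>50)&(R-B>50)&(abs(Gc-B)<30)),('green',(Gc-R>35)&(Gc-B>35))):
            v,u=np.nonzero(m)
            P=np.array([tog(ray(c,i+x-16,j+y-16,45)) for i,j in zip(u,v)]).reshape(-1,3)
            out+= [nm,len(P),P.mean(0).round(1)[:2] if len(P) else None]
        print(n,*out)
E
python3 -c "
from h import *
pointer()"
```

```text
side red 12 [-39.9 122.9] green 32 [-41.3 133.8]
top red 0 None green 28 [-40.1 132.6]
```

Call:
step_arm([
  [[0,-0.002,0,0],[0,-0.004,0,0],[0,-0.006,0,0],[0,-0.007,0,0],[0,-0.007,0,0]],
])

```text
time: 14.7
tool_pos: [634.0, 45.1, 59.8]
tcp_rot: [0.2, 1.555, -2.999]
contact_force: [-2.3, -9.5, 2.1]
grip_width: 14.0
```

```bash
python3 -c "
from h import *
togo([-11,8,60],[0,1,0]); pointer()"
```

```text
shift [-0.0002 -0.0016 -0.0001] turn -0.4 pos g [-11.1   6.4  59.8] F [-2.3 -9.5  2.1] t 14.7 w 13.997898467278489 j6 1.5823117341282347
side red 6 [-36.5 128.2] green 17 [-45.8 134.9]
top red 0 None green 0 None
```

Call:
step_arm([
  [[0,-0.002,0,0],[0,-0.003,0,0],[0,-0.004,0,0],[0,-0.0045,0,0],[0,-0.0045,0,0]],
])

```text
time: 15.22
tool_pos: [634.2, 48.0, 59.8]
tcp_rot: [0.276, 1.555, -2.924]
contact_force: [-2.7, -10.9, 1.8]
grip_width: 14.4
```

```bash
python3 -c "
from h import *
togo([-11,8,60],[0,1,0]); pointer()
c=cap('side'); t=cap('top')
q=lambda c,y,x:cv2.resize(c['color'][y:y+50,x:x+70,::-1],None,fx=8,fy=8,interpolation=cv2.INTER_CUBIC)
cv2.imwrite('pics/v7.png',q(c,205,205))"
```

```text
shift [-0.0002  0.0012 -0.0001] turn -0.5 pos g [-11.1   9.2  59.8] F [ -2.7 -10.9   1.8] t 15.2167 w 14.393148176937881 j6 1.58912627102858
side red 8 [-38.5 131.4] green 5 [-60.5 135.1]
top red 0 None green 0 None
```

View pics/v7.png

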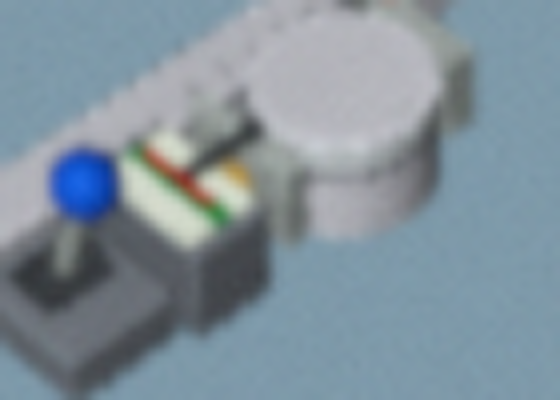

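The pointer now lies on the green band at (185,178); colour measurement, travel and force put the plunger at about 10–14 mm. I'll let go and rise.

Call:
step_arm([
  [[0,0,0,0],[0,0,0,0],[0,0,0,0],[0,0,0,0],[0,0,0,0]],
], jaw=0.6)

```text
time: 15.83
tool_pos: [634.1, 48.5, 59.7]
tcp_rot: [0.243, 1.555, -2.958]
contact_force: [0.6, 0.6, -0.0]
grip_width: 36.0
```

Call:
step_arm([
  [[-0.02,0,0,0],[-0.05,0,0,0],[-0.08,0,0,0],[-0.1,0,0,0],[-0.1,0,0,0]],
])

```text
time: 16.25
tool_pos: [638.3, 49.2, 165.2]
tcp_rot: [0.495, 1.564, -2.705]
contact_force: [0.3, 0.5, 0.5]
grip_width: 36.5
```

```bash
python3 -c "
from h import *
pointer(); togo([-105,180,155],[0,1,0]); togo([-105,180,80],[0,1,0])
for n in('side','top'):
    c=cap(n); a=c['color'].astype(int); m=(a[...,2]>110)&(a[...,0]<80)&(a[...,1]<120)
    x,y=proj(c,tow([-50,180,88])).astype(int); v,u=np.nonzero(m[y-12:y+13,x-12:x+13]); print(len(u)); p=(u.mean()+x-12,v.mean()+y-12); print(tog(ray(c,*p,91)))
"
```

```text
side red 11 [-38.2 131.6] green 5 [-61.7 133.9]
top red 0 None green 0 None
shift [ 0.0061 -0.1688  0.0969] turn -0.5 pos g [ -9.4  10.5 160.4] F [-0.3 -0.2 -1.1] t 16.35 w 36.51580506849206 j6 1.5888150838286914
shift [ 0.0811 -0.169   0.0958] turn -0.5 pos g [ -9.4  10.5 160.4] F [-0.3 -0.2 -1.1] t 16.35 w 36.51580506849206 j6 1.5888150838286914
58
[-53.48891145 183.70387684  91.        ]
45
[-51.10034541 182.4703017   91.        ]
```

```bash
python3 -c "
from h import *
c=cap('top'); D=c['depth']
P=np.array([dep(c,u,v) for v in range(180,225) for u in range(118,170)]); P=P[(P[:,2]>100)&(P[:,2]<190)]
print(P.min(0),P.max(0),np.median(P,0)); print(tow([-105,180,0]))"
```

```text
[520.60533909 368.59093627 100.08915958] [613.72972669 455.92498476 165.14831467] [562.50772421 405.17316634 142.53668628]
[548.97617885 223.24808916   0.        ]
```

Call:
step_arm([
  [[0,-0.02,0.025,0],[0,-0.055,0.05,0],[0,-0.09,0.075,0],[0,-0.125,0.095,0],[0,-0.145,0.097,0]],
], jaw=1)

```text
time: 16.92
tool_pos: [542.4, 202.5, 158.1]
tcp_rot: [0.162, 1.547, -3.036]
contact_force: [1.0, 0.2, -0.3]
grip_width: 7.8
```

```bash
python3 -c "
from h import *
togo([-105,181,78],[0,1,0])"
```

```text
shift [ 0.0799 -0.0224 -0.0073] turn -0.4 pos g [-110.5  158.9  158.1] F [ 1.   0.2 -0.3] t 16.9167 w 7.816988283856579 j6 1.8494132947700381
```

Call:
step_arm([
  [[0.0,-0.0224,-0.005,0],[0.02,-0.0224,-0.005,0],[0.045,-0.0224,-0.005,0],[0.07,-0.0224,-0.005,0],[0.08,-0.0224,-0.005,0]],
])

```text
time: 17.33
tool_pos: [544.0, 223.9, 73.5]
tcp_rot: [0.198, 1.54, -3.0]
contact_force: [-0.3, -0.5, -0.5]
grip_width: 0.2
```

```bash
python3 -c "
from h import *
togo([-23,181,78],[0,1,0])"
```

```text
shift [-0.0072 -0.001  -0.0869] turn -0.3 pos g [-110.   180.4   73.5] F [-0.3 -0.5 -0.5] t 17.3333 w 0.17526288189078715 j6 1.8828094021345865
```

Call:
step_arm([
  [[-0.004,-0.001,-0.01,0],[-0.007,-0.001,-0.02,0],[-0.007,-0.001,-0.03,0],[-0.007,-0.001,-0.04,0],[-0.007,-0.001,-0.048,0]],
])

```text
time: 17.75
tool_pos: [592.4, 222.0, 78.6]
tcp_rot: [0.197, 1.538, -3.001]
contact_force: [-1.6, -0.5, 1.7]
grip_width: 0.4
```

Call:
step_arm([
  [[0,0,-0.007,0],[0,0,-0.014,0],[0,0,-0.021,0],[0,0,-0.028,0],[0,0,-0.033,0]],
])

```text
time: 18.17
tool_pos: [625.9, 220.1, 77.4]
tcp_rot: [0.196, 1.538, -3.002]
contact_force: [-1.4, 0.9, -0.6]
grip_width: 0.7
```

```bash
python3 -c "
from h import *
togo([-18,181,78],[0,1,0]); pointer()"
```

```text
shift [-0.001  -0.0004 -0.0099] turn -0.4 pos g [-28.  180.7  77.4] F [-1.4  0.9 -0.6] t 18.1667 w 0.7374789971562481 j6 1.8474604001971868
side red 10 [-37.1 131.4] green 4 [-61.4 134.8]
top red 0 None green 1 [-61.3 132.8]
```

Force is only about 1.4 N, so not at the end stop yet.

Call:
step_arm([
  [[0,0,-0.002,0],[0,0,-0.004,0],[0,0,-0.006,0],[0,0,-0.007,0],[0,0,-0.007,0]],
])

```text
time: 18.68
tool_pos: [633.1, 219.6, 77.0]
tcp_rot: [0.198, 1.538, -3.0]
contact_force: [-0.8, -0.3, -0.6]
grip_width: 0.6
```

Call:
step_arm([
  [[0,0,-0.001,0],[0,0,-0.002,0],[0,0,-0.003,0],[0,0,-0.003,0],[0,0,-0.003,0]],
])

```text
time: 19.1
tool_pos: [636.3, 219.4, 77.0]
tcp_rot: [0.198, 1.539, -3.0]
contact_force: [-0.9, 0.6, 0.3]
grip_width: 0.5
```

Call:
step_arm([
  [[0,0,-0.001,0],[0,0,-0.002,0],[0,0,-0.003,0],[0,0,-0.004,0],[0,0,-0.004,0]],
])

```text
time: 19.52
tool_pos: [637.1, 219.5, 76.7]
tcp_rot: [0.186, 1.531, -3.012]
contact_force: [-12.9, -0.5, 5.4]
grip_width: 0.1
```

```bash
cat >> h.py <<'E'
def ball():
  for n in('side','top'):
    c=cap(n); a=c['color'].astype(int); m=(a[...,2]>100)&(a[...,0]<80)&(a[...,1]<120)
    x,y=proj(c,tow([-10,180,85])).astype(int); v,u=np.nonzero(m[y-16:y+17,x-16:x+17]); print(n,len(u))
    if len(u): print(tog(ray(c,u.mean()+x-16,v.mean()+y-16,84)))
E
python3 -c "
from h import *
togo([-18,181,78],[0,1,0]); ball()"
```

```text
shift [-0.0013 -0.0003  0.0013] turn -0.3 pos g [-16.8 180.7  76.7] F [-12.9  -0.5   5.4] t 19.5167 w 0.10716363427304361 j6 1.8421210694436216
side 6
[  4.46349809 187.24576836  84.        ]
top 0
```

It has reached the stop (12.9 N). I'll back off and check.

Call:
step_arm([
  [[0,0,0.01,0],[0,0,0.03,0],[0,0,0.06,0],[-0.03,0,0.09,0],[-0.07,0,0.12,0]],
])

```text
time: 20.03
tool_pos: [522.3, 225.7, 142.3]
tcp_rot: [0.207, 1.526, -2.991]
contact_force: [1.3, 0.3, 1.0]
grip_width: 0.3
```

Call:
step_arm([
  [[-0.02,0.02,0.03,0],[-0.03,0.04,0.06,0],[-0.03,0.06,0.08,0],[-0.03,0.08,0.08,0],[-0.03,0.08,0.08,0]],
])

```text
time: 20.45
tool_pos: [439.0, 148.4, 177.8]
tcp_rot: [0.236, 1.528, -2.963]
contact_force: [0.2, -0.0, 0.9]
grip_width: 0.5
```

```bash
python3 -c "
from h import *
ball(); pointer()
c=cap('side'); t=cap('top')
q=lambda c,y,x,f:cv2.resize(c['color'][y:y+70,x:x+100,::-1],None,fx=f,fy=f,interpolation=cv2.INTER_CUBIC)
cv2.imwrite('pics/v8.png',np.vstack([np.hstack([q(c,190,195,4),q(t,150,200,4)]),cv2.resize(c['color'][:,:,::-1],(800,600))[100:420]]))"
```

```text
side 63
[  3.66586935 181.78768083  84.        ]
top 48
[  5.17576522 180.9792921   84.        ]
side red 9 [-38.2 131.2] green 4 [-61.4 134.8]
top red 0 None green 0 None
```

View pics/v8.png

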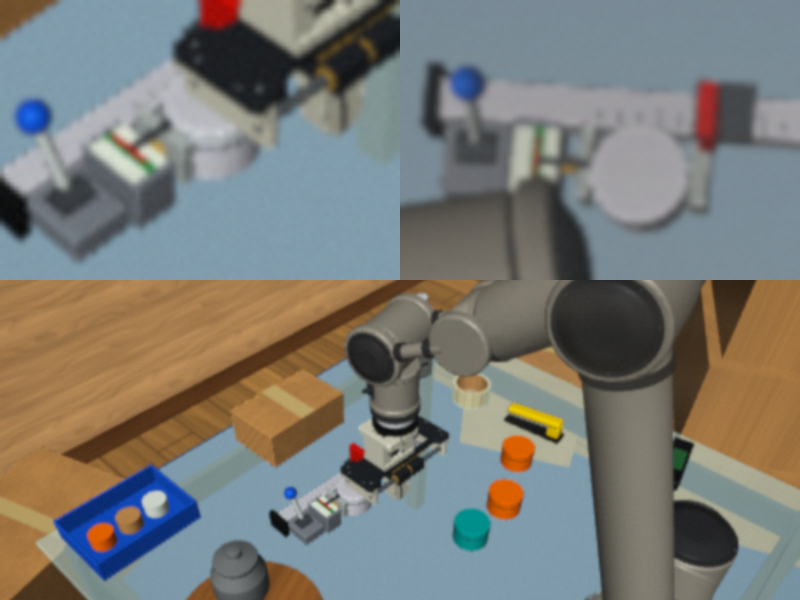

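The last picture shows the ball swung over the beam at (466,83), the tin at (640,178) held between plunger plate and jaw plate, the pointer on the green band, and the jar, stapler, tape and look-alikes in place.

Call:
step_arm([
  [[0,0,0,0],[0,0,0,0],[0,0,0,0],[0,0,0,0],[0,0,0,0]],
])

```text
time: 21.17
tool_pos: [439.9, 151.2, 176.2]
tcp_rot: [0.204, 1.526, -2.993]
contact_force: [-0.0, 0.7, -0.3]
grip_width: 0.5
```

```bash
python3 -c "
from h import *
pointer(); print(bot.get_obs()['dq'].round(3)); print(bot.close_job())"
```

```text
side red 10 [-37.1 131.4] green 6 [-60.9 134.3]
top red 0 None green 0 None
[-0.003 -0.003 -0.001 -0.    -0.    -0.001]
the job is handed in; nothing more can be done
None
```

The job is done and handed in at about 21 s; the hand-in reports no verdict. I slid the tin along the glass into the throat until it met the beam (about 6 N reaction). I then pinched the red fin and closed the jaw until the pointer stood in the green band. Last, I let go and swung the blue lever over to its stop (12.9 N).

**Pointer:** on the green band and steady at gauge y 131.4 mm in the last side view. Three estimates of plunger push-in roughly agree:
- about 10–11 mm by colour
- about 13 mm by jaw travel
- about 14 mm by force

The top view could not confirm it, because the arm or the pointer hid the band.

**Lever:** the ball read gauge x +4 to +5 mm against −1 expected. That is mostly my calibration offset of a few mm, and together with the stop contact it means the lever is fully over.

**Tin:** it read gauge x −51.5, y 15 mm after seating. The last picture shows it upright between jaw and plunger; I did not measure its position again after shutting the jaw.

**Everything else:** the jar, stapler, tape and look-alikes look untouched. The arm was clear and at rest.

The jaw and lever started partly along their travel (about 27 mm and 0.3 rad), which did not affect the job.

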